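Spin-test a wheel hub and sort it

TASK

Check the wheel hub on the bench slide: give it a spin by pushing one of its upright studs sideways, then let go and see whether it runs on freely or binds and stops at once. If it runs freely, push its carriage by the upright post all the way to the left end of the slide (as seen from the robot); if it binds, all the way to the right end. Leave the other things on the bench where they are.

Things in the scene. Friction and masses are not known exactly. Their poses are not given: they have to be found in the camera images.
- base: fixed steel slide base, 140 x 250 mm and 12 mm thick with two rails; origin at the centre of its underside. Its y axis runs along the rails: +y is the left end as seen from the robot, -y the right end; its x axis points away from the robot. A 46 mm high grey stop block stands across each end, its middle 118 mm from the centre. A vise and lamp stand to its left, a wall shelf hangs behind it.
- carriage (a joint): position of the grey carriage along the base's y axis, in m: 0 at mid-slide, it starts within 0.015 of that; +0.053 is hard against the left end, -0.053 hard against the right end. It moves stiffly (about 7 N of friction plus 25 N per m/s) and stays where it is left. The carriage is a block 106 (x) x 112 (y) mm with its flat top 66 mm above the bench.
- push_post (a point): point on the axis of the upright rubber-sleeved push post at the front (robot) side of the carriage, 105 mm above the bench. The sleeve is 18 mm in diameter, from 80 to 128 mm (post tip 130 mm) above the bench; its axis is 66 mm in front (-x of the base) of the hub's axis.
- hub: steel wheel hub, face up on the carriage and moving with it; turns endlessly about its vertical z axis. Origin on that axis, 69 mm above the bench. Flange 104 mm in diameter, its top 82 mm above the bench; dust cap at its middle, 34 mm in diameter, top at 103 mm. Free: coasts for seconds after a push. Binding: stops within a fraction of a second, needs 2 to 4 N at a stud to turn.
- stud_1 (a point): point on the axis of one of the hub's four alike upright studs, 105 mm above the bench. The studs, 14 mm in diameter, stand 40 mm from the hub's axis, on the hub's own +x (this one), +y, -x and -y, a quarter turn apart, from 82 to 125 mm above the bench, and turn with the hub.
- mug_1: bystander: mug 78 x 114 mm, 92 mm high, standing on the bench to the left of the slide and farther back; origin at the centre of its underside
- gusset_plate: bystander: small triangular steel plate 58 x 61 x 8 mm lying behind the slide; origin at the centre of its underside
- bolt_m16: bystander: bolt 72 mm long lying in front of the slide; origin at the centre of its underside

How it is judged:
By the outcome, as a careful person would: the job done as asked, in the order asked, and still so for the second after the job is handed in, with the robot touching nothing.
It also fails if it takes over 42 s, if anything falls off the work surface, if the arm or the gripper's body presses on something with over 40 N, if the wrist force passes 120 N, or if a joint passes its speed limit or range.

ROBOT

A 6-joint arm with a two-finger parallel gripper is mounted at the origin on a cart in front of the work surface, level with it; the furniture and walls round the work are solid. World frame = base frame: x ahead of the robot, y to its left, z up, the work surface at z = 0. Lengths are in m, angles in degrees, forces in N, time in s.
With the tool pointing down it reaches from about 0.35 to 0.925 m from the base axis. Payload 6.4 kg.
Tool frame: the origin (TCP) lies midway between the tips of the shut fingers; the grasp point (between the pads) lies bot.tcp_to_grasp behind it (bot.tcp_to_grasp is the distance from the TCP to the grasp point, in m); z points along the fingers, y is the direction in which the jaws open and shut (so a half turn about z gives the same grasp; the last joint's range is limited). The gripper opens to 94 mm and grips with 3 to 60 N. Pads are 16 mm wide; open, the fingers measure 119 mm over their backs; the gripper's body (75 mm by 177 mm) begins 78 mm behind the grasp point.
Start: joints at [66.343, 14.043, 89.255, -0, 76.702, -9.975], TCP at [0.154, 0.632, 0.205] pointing down, gripper open.
Joint ranges: [-179.41, 179.41], [-58.25, 129.5], [7.25, 145.43], [-54.29, 234.29], [11.92, 165.04], [-157.13, 157.13]. Speed limits (degrees/s): [147.25, 147.25, 180, 180, 180, 180].

INTERFACE

Orientations are given as [roll, pitch, yaw] about the fixed x, y, z axes, in that order (R = Rz(yaw) Ry(pitch) Rx(roll)).
In Python, from workcell import bot gives the robot as it stands.
- The arm moves only by the shell command python3 -m inch 'ROWS' [OPENING] [FORCE]. ROWS is JSON, a list of rows, each a list of 2 entries, a list of its own where there are three numbers: the shift along the tool's x, y, z normalised to -1 to 1, where 1 is 20 cm, then the turn, a rotation vector about the tool's x, y, z normalised to -1 to 1, where 1 is 180 degrees. In form: [[[tx, ty, tz], [ax, ay, az]], ...]. A call has 1 to 5 rows; each row shifts and turns the commanded pose from where the row before left it, along the tool's axes as they then stand; what a row does not reach is not made up. A row lasts 1/10 s, in which the tool goes at most 50 mm and 8.59 degrees, less where a joint would pass 70% of its speed; a pose out of reach is approached as far as the arm can. A call with a number of a shift or a turn outside -1 to 1 is refused whole. A call with a gripper value outside its range is refused whole. OPENING is the gripper's target within -1 to 1 (shut at 1, half-way at 0, fully open at -1), set as the call begins (- or left out, the last holds). The fingers move at their own pace and stop on an object; FORCE is the grip in N (left out, the last holds). Time passes only in rows, so rows that do not move let the fingers close. It gives the time, the measured TCP pose, the force and the opening at its end, in the units of the state.
- bot.read_state(): the state, without advancing time (a new reading comes with each control period).
- bot.snapshot(name): name is "side" or "top" or "wrist"; returns a dict with "image" (420x560x3 uint8, red, green, blue), "camera_matrix" (3x3 intrinsics, pixels), "dist" ([k1, k2, p1, p2, k3] as OpenCV has them; the pictures are not rectified), "view" (4x4, takes a point from world to camera coordinates); the wrist camera has in their place "tool_from_camera" (4x4, takes a point from camera to tool coordinates, whose origin is the TCP and whose axes are the flange's). Camera axes: x right, y down, z forward; pixel columns grow to the right and rows downward; lengths in m; the calibration is good to about 2 mm. A picture is of the moment at which its call begins: read the wrist's pose just before it. There is no depth.
- bot.hand_in(): hands the job in, once; it reports no verdict.
The state is a dict: "time": time; "q": joint angles; "qvel": joint speeds; "tau": joint torques, N m; "position": TCP position; "eef_rot": TCP orientation; "force": force on the tool from outside, world axes, zero at the start; "ft_torque": the same for the moment, N m; "width": finger opening in m.
Only numpy, scipy, OpenCV 4.12 (cv2) and the standard library are available. Lean on these libraries where they do the work, as an engineer would, in place of code of your own. Each camera call takes 0.05 s, during which the arm holds its last target.

## Working session

There is one attempt and no reset: what is moved stays moved. The work goes in short steps, Python scripts to look and compute and a shell command to move; the robot and the scene stay as the last step left them, time stands still between calls to the robot, and variables do not carry over. Pictures are saved under pics/ and viewed, and the job is handed in when it is done.

```bash
ls; mkdir -p pics
python3 - <<'E'
from workcell import bot
import cv2
s=bot.read_state();print({k:s[k] for k in('time','position','eef_rot','force','width')},bot.tcp_to_grasp)
for n in('side','top','wrist'):
    d=bot.snapshot(n);cv2.imwrite(f'pics/{n}0.png',d['image'][:,:,::-1])
E
```

```text
pics
{'time': 0.0, 'position': array([0.15352815, 0.63100332, 0.20437895]), 'eef_rot': array([-1.79894073e+02, -1.76244115e-02,  1.66316884e+02]), 'force': array([ 0.39417387,  0.90689059, -0.59590208]), 'width': 0.09415560823633658} 0.0188
```

View pics/side0.png

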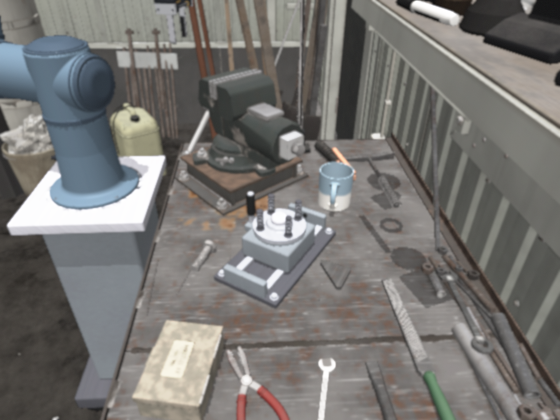

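View pics/top0.png

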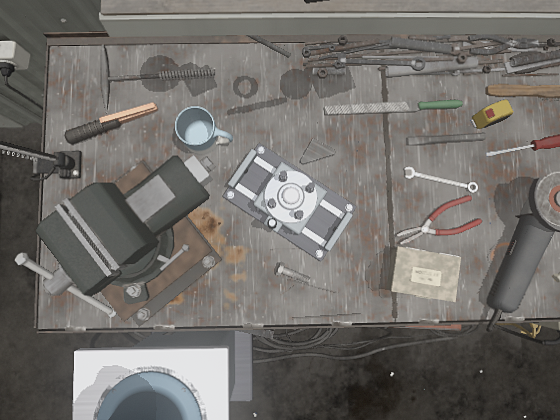

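View pics/wrist0.png

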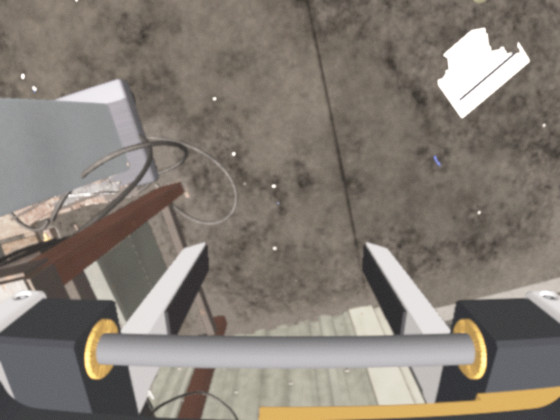

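The side view shows the hub near (280,225) with the black post at (251,203). In the top view the hub cap is near (291,195), the post tip near (272,223) and the slide is turned by about 30°. Next I'll zoom in for accurate pixel positions.

Run:
```python
import cv2
a=cv2.imread('pics/top0.png')[130:270,210:370];cv2.imwrite('pics/topz.png',cv2.resize(a,None,fx=4.2,fy=4.2,interpolation=cv2.INTER_CUBIC))
a=cv2.imread('pics/side0.png')[180:310,205:350];cv2.imwrite('pics/sidez.png',cv2.resize(a,None,fx=4.5,fy=4.5,interpolation=cv2.INTER_CUBIC))
```

```text
(no output)
```

View pics/topz.png

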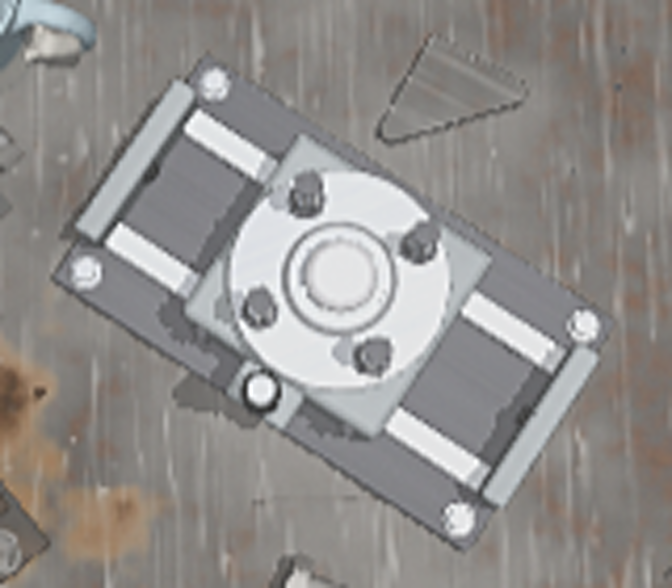

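View pics/sidez.png

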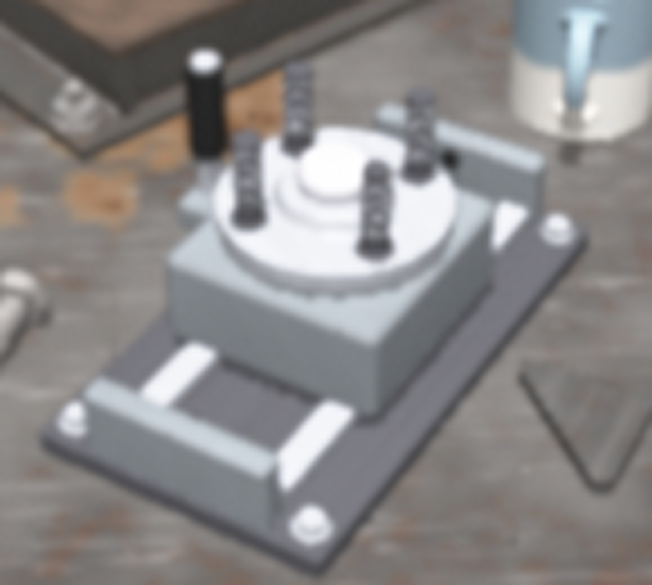

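```bash
cat > h.py <<'E'
import numpy as np, cv2
from workcell import bot
def ray(d,uv):
    n=cv2.undistortPoints(np.array([[uv]],float),d['camera_matrix'],np.array(d['dist'],float))[0,0]
    V=np.array(d['view']);R=V[:3,:3];c=-R.T@V[:3,3];return c,R.T@np.array([n[0],n[1],1])
def onz(d,uv,z):
    c,r=ray(d,uv);return c+r*(z-c[2])/r[2]
def proj(d,P):
    V=np.array(d['view']);R=V[:3,:3]
    return cv2.projectPoints(np.atleast_2d(np.array(P,float)),cv2.Rodrigues(R)[0],V[:3,3],d['camera_matrix'],np.array(d['dist'],float))[0][:,0]
tz=lambda u,v:((u+.5)/4.2-.5+210,(v+.5)/4.2-.5+130)
sz=lambda u,v:((u+.5)/4.5-.5+205,(v+.5)/4.5-.5+180)
E
python3 - <<'E'
from h import *
t=bot.snapshot('top');s=bot.snapshot('side')
S=[onz(t,tz(*p),.014) for p in((214,84),(86,271),(584,325),(459,519))]
S=np.array(S);c=S.mean(0);print('base c',c, 'sides',np.linalg.norm(S[0]-S[1]),np.linalg.norm(S[0]-S[2]))
yd=(S[0]+S[1]-S[2]-S[3]);yaw=np.degrees(np.arctan2(-yd[0],yd[1]));print('yaw',yaw)
print('hub',onz(t,tz(340,279),.082),'cap',onz(t,tz(340,276),.103))
print('post',onz(t,tz(261,390),.130),'side',onz(s,sz(204,61),.130))
print('hub side cap',onz(s,sz(333,170),.103))
print('studs top',[onz(t,tz(*p),.125).round(4) for p in((307,186),(424,236),(374,352),(258,302))])
print('studs base side',[onz(s,sz(*p),.082).round(4) for p in((298,146),(420,175),(376,248),(248,218))])
print('cam',ray(t,(280,210))[0],ray(s,(280,210))[0])
print(bot.read_state()['time'])
E
```

```text
base c [ 0.45243143 -0.29520754  0.014     ] sides 0.11572875524170359 0.22408137617778073
yaw -34.59899044031649
hub [ 0.45295659 -0.29450363  0.082     ] cap [ 0.45145623 -0.29349804  0.103     ]
post [ 0.39808491 -0.25654028  0.13      ] side [ 0.3981901  -0.25628375  0.13      ]
hub side cap [ 0.45150295 -0.30168435  0.103     ]
studs top [array([ 0.4891, -0.2786,  0.125 ]), array([ 0.4657, -0.3301,  0.125 ]), array([ 0.4144, -0.3066,  0.125 ]), array([ 0.4374, -0.2559,  0.125 ])]
studs base side [array([ 0.4386, -0.254 ,  0.082 ]), array([ 0.4912, -0.2785,  0.082 ]), array([ 0.468 , -0.3288,  0.082 ]), array([ 0.4152, -0.3057,  0.082 ])]
cam [ 0.3381283  -0.25313628  0.92013279] [ 0.41173211 -0.95288324  0.57857355]
0.25
```

Run:
```python
import cv2
a=cv2.imread('pics/top0.png')[30:330,0:240];cv2.imwrite('pics/topv.png',cv2.resize(a,None,fx=2,fy=2,interpolation=cv2.INTER_CUBIC))
a=cv2.imread('pics/side0.png')[0:210,90:410];cv2.imwrite('pics/sidev.png',cv2.resize(a,None,fx=2.5,fy=2.5,interpolation=cv2.INTER_CUBIC))
```

```text
(no output)
```

View pics/topv.png

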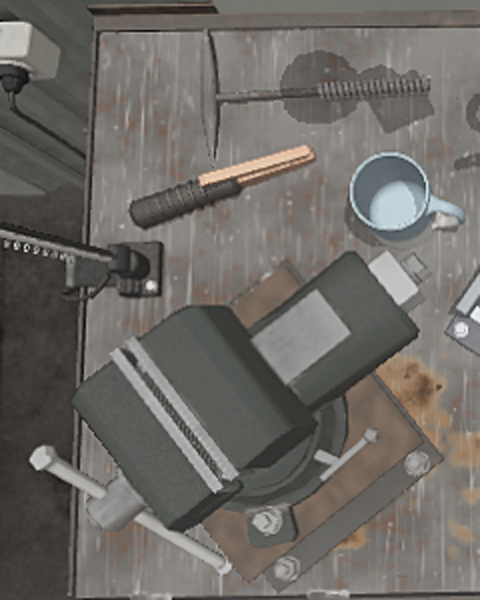

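View pics/sidev.png

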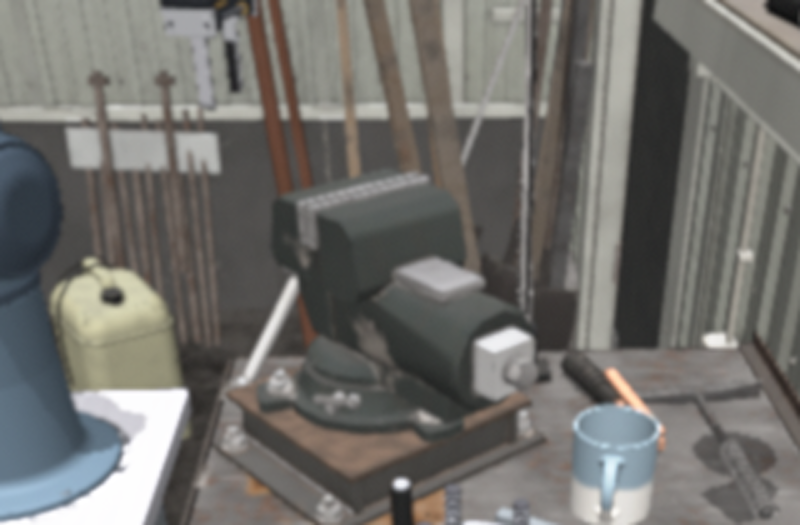

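Run:
```python
from h import *
t=bot.snapshot('top');s=bot.snapshot('side')
tv=lambda u,v:((u+.5)/2-.5,(v+.5)/2-.5+30)
sv=lambda u,v:((u+.5)/2.5-.5+90,(v+.5)/2.5-.5)
def tri(a,b):
    c1,r1=ray(t,a);c2,r2=ray(s,b);k=np.linalg.lstsq(np.c_[r1,-r2],c2-c1,rcond=None)[0]
    p,q=c1+k[0]*r1,c2+k[1]*r2;return ((p+q)/2).round(3),np.linalg.norm(p-q).round(4)
print('jaw ends',tri(tv(232,485),sv(302,205)),tri(tv(118,352),sv(425,180)))
print('jaw far corner',tri(tv(75,402),sv(400,172)))
print('plate',tri(tv(300,297),sv(430,262)), 'front jaw',tri(tv(395,262),sv(530,335)))
print('lamp base',onz(t,tv(140,270),.0),'lamp at edge')
for z in(.1,.2,.3,.4,.5): print(z,onz(t,tv(0,237),z).round(3),onz(s,sv(525,150),z).round(3),onz(s,sv(528,5),z).round(3))
q=bot.read_state();print(q['q'])
# lamp: plane intersection of side line with top ray
c1,r1=ray(s,sv(525,150));c2,r2=ray(s,sv(525,300));n=np.cross(r1,r2)
for uv in((0,237),(40,247),(70,255)):
    c,r=ray(t,tv(*uv));k=n@(c1-c)/(n@r);print('lamp pt',(c+k*r).round(3))
```

```text
jaw ends (array([ 0.317, -0.024,  0.272]), np.float64(0.0002)) (array([0.423, 0.069, 0.263]), np.float64(0.0072))
jaw far corner (array([0.392, 0.103, 0.261]), np.float64(0.0208))
plate (array([ 0.445, -0.065,  0.239]), np.float64(0.0367)) front jaw (array([ 0.505, -0.131,  0.194]), np.float64(0.0082))
lamp base [0.5406442  0.17742043 0.        ] lamp at edge
0.1 [0.554 0.268 0.1  ] [0.594 0.748 0.1  ] [0.727 2.038 0.1  ]
0.2 [0.527 0.205 0.2  ] [0.556 0.392 0.2  ] [0.661 1.413 0.2  ]
0.3 [0.501 0.141 0.3  ] [0.518 0.037 0.3  ] [0.595 0.788 0.3  ]
0.4 [0.475 0.078 0.4  ] [ 0.48  -0.318  0.4  ] [0.53  0.163 0.4  ]
0.5 [0.449 0.014 0.5  ] [ 0.442 -0.674  0.5  ] [ 0.464 -0.462  0.5  ]
[ 6.63453319e+01  1.40547465e+01  8.92700654e+01  1.01731650e-03
  7.67009978e+01 -9.97357212e+00]
lamp pt [0.544 0.244 0.139]
lamp pt [0.544 0.23  0.098]
lamp pt [0.544 0.221 0.061]
```

```bash
python3 -m inch '[[[0,0,-0.25],[0.0245,-0.0404,0]],[[0,0,-0.25],[0.0245,-0.0404,0]],[[0,0,-0.25],[0.0245,-0.0404,0]],[[0,0,0],[0.0245,-0.0404,0]],[[0,0,0],[0.0245,-0.0404,0]]]' 1
python3 - <<'E'
from h import *
s=bot.read_state();d=bot.snapshot('wrist');cv2.imwrite('pics/w1.png',d['image'][:,:,::-1])
print(s['position'],s['eef_rot'],s['time'],d['tool_from_camera'],d['camera_matrix'])
E
```

```text
time: 0.85
position: [0.1374, 0.6485, 0.3564]
eef_rot: [-154.8, 35.6, 174.4]
force: [1.1, -0.4, -0.5]
width: 0.057
[0.13744742 0.64851464 0.35637563] [-154.81155563   35.59639091  174.44402763] 0.85 [[-3.32817737e-04 -9.59983224e-01 -2.80057314e-01  8.24454905e-02]
 [ 9.99999943e-01 -3.03645820e-04 -1.47551317e-04  1.00276883e-03]
 [ 5.66085560e-05 -2.80057348e-01  9.59983270e-01 -1.79749682e-01]
 [ 0.00000000e+00  0.00000000e+00  0.00000000e+00  1.00000000e+00]] [[321.55056507   0.         285.12333318]
 [  0.         321.55056507 210.15504132]
 [  0.           0.           1.        ]]
```

View pics/w1.png

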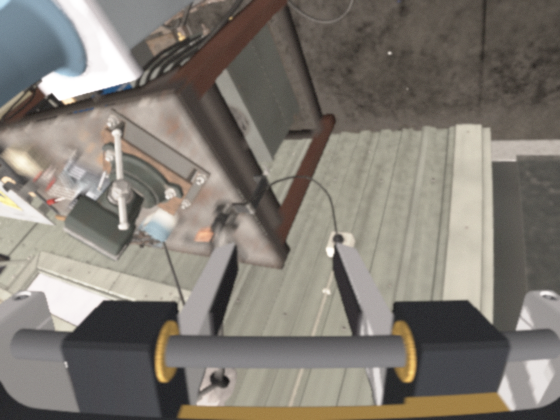

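```bash
cat >> h.py <<'E'
from scipy.spatial.transform import Rotation as Ro
def wview(d,pos,rpy):
    T=np.eye(4);T[:3,:3]=Ro.from_euler('xyz',rpy,degrees=True).as_matrix();T[:3,3]=pos
    d=dict(d);d['view']=np.linalg.inv(T@np.array(d['tool_from_camera']));return d
E
python3 - <<'E'
from h import *
a=cv2.imread('pics/w1.png')[100:420,60:400];cv2.imwrite('pics/w1z.png',cv2.resize(a,None,fx=1.8,fy=1.8,interpolation=cv2.INTER_CUBIC))
s=bot.read_state();d=wview(bot.snapshot('wrist'),s['position'],s['eef_rot'])
for uv in((235,215),(280,265),(170,250),(185,300),(218,380)):
    c,r=ray(d,uv);r/=np.linalg.norm(r);print(uv,c.round(3),r.round(3),(c-r*c[2]/r[2]).round(3))
# where known vertical lamp line projects
print(proj(d,[[.544,.22,z] for z in(0,.1,.2,.3,.4,.5,.6)]).round())
print(proj(d,[[.317,-.024,.272],[.423,.069,.263]]).round())
E
```

```text
(235, 215) [-0.018  0.742  0.432] [ 0.642 -0.611 -0.464] [0.579 0.173 0.   ]
(280, 265) [-0.018  0.742  0.432] [ 0.784 -0.478 -0.395] [ 0.839  0.219 -0.   ]
(170, 250) [-0.018  0.742  0.432] [ 0.609 -0.738 -0.291] [ 0.885 -0.353  0.   ]
(185, 300) [-0.018  0.742  0.432] [ 0.708 -0.68  -0.191] [ 1.58  -0.794  0.   ]
(218, 380) [-0.018  0.742  0.432] [ 0.837 -0.546 -0.04 ] [ 9.022 -5.16   0.   ]
[[243. 208.]
 [226. 238.]
 [208. 272.]
 [186. 310.]
 [163. 353.]
 [136. 401.]
 [108. 454.]]
[[ 61. 228.]
 [119. 257.]]
```

View pics/w1z.png

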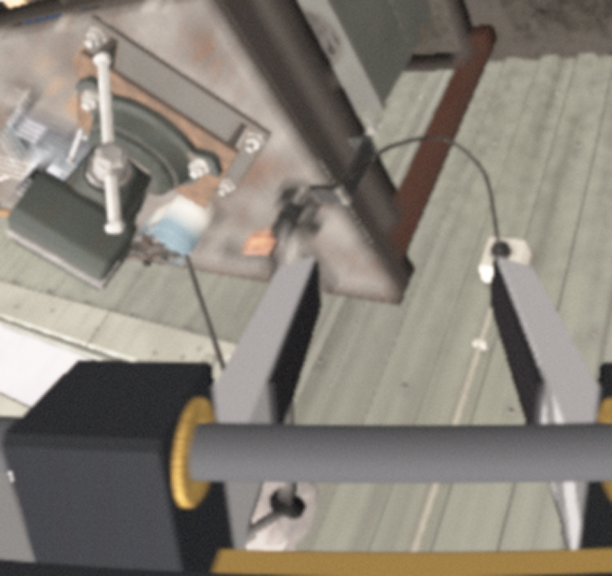

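```bash
python3 -m inch '[[[0,0,0],[0.0245,-0.0404,0]],[[0,0,0],[0.0245,-0.0404,0]],[[0,0,0],[0.0245,-0.0404,0]],[[0,0,0],[0.0245,-0.0404,0]]]'
python3 - <<'E'
from h import *
s=bot.read_state();d=bot.snapshot('wrist');cv2.imwrite('pics/w2.png',d['image'][:,:,::-1])
d=wview(d,s['position'],s['eef_rot'])
print(s['position'],s['eef_rot'],s['q'].round(1),s['time'])
print(proj(d,[[.544,.22,0],[.544,.376,.405],[.317,-.024,.272],[.423,.069,.263]]).round())
E
```

```text
time: 1.35
position: [0.1057, 0.6171, 0.3124]
eef_rot: [-124.5, 52.6, -166.8]
force: [0.2, -0.0, -0.3]
width: 0.0175
[0.10571488 0.61712852 0.31242871] [-124.48083096   52.64194144 -166.77769399] [ 87.   39.6  63.  -54.1 125.1   0.5] 1.35
[[324. 132.]
 [288. 305.]
 [152. 155.]
 [205. 182.]]
```

View pics/w2.png

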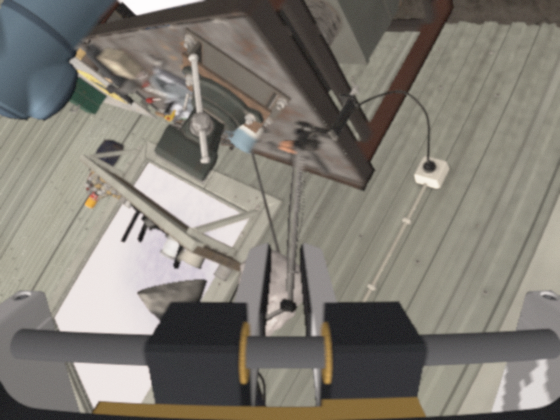

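Run:
```python
from h import *
s=bot.read_state();d=wview(bot.snapshot('wrist'),s['position'],s['eef_rot'])
for uv in((288,305),(268,318),(140,290),(205,282),(175,310)):
    c,r=ray(d,uv);r/=np.linalg.norm(r);print(uv,c.round(3),r.round(3),[(c+r*k).round(3) for k in(.5,.65,.8,.95,1.1)])
```

```text
(288, 305) [-0.059  0.728  0.298] [ 0.852 -0.503  0.145] [array([0.367, 0.477, 0.371]), array([0.495, 0.402, 0.393]), array([0.623, 0.326, 0.415]), array([0.75 , 0.251, 0.436]), array([0.878, 0.175, 0.458])]
(268, 318) [-0.059  0.728  0.298] [ 0.826 -0.524  0.207] [array([0.354, 0.467, 0.402]), array([0.478, 0.388, 0.433]), array([0.602, 0.309, 0.464]), array([0.726, 0.231, 0.495]), array([0.85 , 0.152, 0.526])]
(140, 290) [-0.059  0.728  0.298] [ 0.561 -0.765  0.315] [array([0.221, 0.346, 0.456]), array([0.306, 0.231, 0.503]), array([0.39 , 0.116, 0.551]), array([0.474, 0.001, 0.598]), array([ 0.558, -0.114,  0.645])]
(205, 282) [-0.059  0.728  0.298] [ 0.691 -0.691  0.212] [array([0.286, 0.383, 0.405]), array([0.39 , 0.279, 0.437]), array([0.494, 0.175, 0.468]), array([0.597, 0.072, 0.5  ]), array([ 0.701, -0.032,  0.532])]
(175, 310) [-0.059  0.728  0.298] [ 0.648 -0.693  0.318] [array([0.265, 0.382, 0.457]), array([0.362, 0.278, 0.505]), array([0.459, 0.174, 0.553]), array([0.556, 0.07 , 0.6  ]), array([ 0.653, -0.034,  0.648])]
```

```bash
cat >> h.py <<'E'
def totool(v,rpy=None):
    rpy=bot.read_state()['eef_rot'] if rpy is None else rpy
    return Ro.from_euler('xyz',rpy,degrees=True).as_matrix().T@np.array(v)
E
python3 - <<'E'
from h import *
print('up',totool([0,0,.05/.2]).round(4),'x',totool([.25,0,0]).round(4),'y',totool([0,.25,0]).round(4))
E
```

```text
up [-0.1977 -0.1281 -0.0837] x [-0.1481  0.1259  0.1572] y [-0.0384  0.1739 -0.1755]
```

```bash
python3 -m inch '[[[-0.2,-0.128,-0.084],[0,0,0]],[[-0.2,-0.128,-0.084],[0,0,0]],[[-0.2,-0.128,-0.084],[0,0,0]],[[-0.2,-0.128,-0.084],[0,0,0]]]'
python3 - <<'E'
from h import *
s=bot.read_state();d=bot.snapshot('wrist');cv2.imwrite('pics/w3.png',d['image'][:,:,::-1])
print(s['position'],s['eef_rot'],s['q'].round(1),s['time'])
np.savez('w3.npz',p=s['position'],r=s['eef_rot'])
E
```

```text
time: 1.85
position: [0.0828, 0.5805, 0.4662]
eef_rot: [-132.6, 48.4, -175.3]
force: [0.1, 0.1, 0.0]
width: 0.0005
[0.08275926 0.5805218  0.46618889] [-132.6151006    48.39265406 -175.29059513] [ 87.2  28.4  60.1 -54.2 132.5  -8.3] 1.85
```

View pics/w3.png

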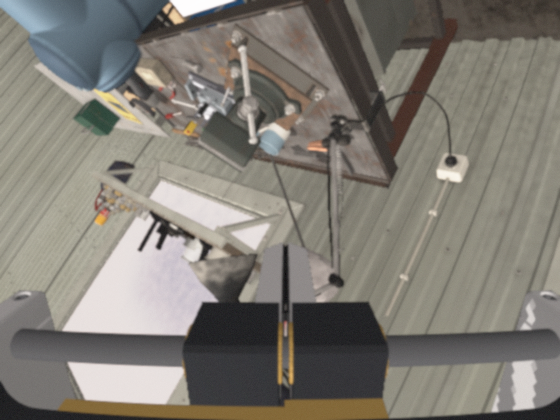

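Run:
```python
from h import *
a=cv2.resize(cv2.imread('pics/w3.png')[220:320,150:370],None,fx=3.5,fy=3.5,interpolation=cv2.INTER_CUBIC)
b=cv2.resize(cv2.imread('pics/w2.png')[240:340,100:320],None,fx=3.5,fy=3.5,interpolation=cv2.INTER_CUBIC)[:250]
cv2.imwrite('pics/w23.png',np.vstack([a[:345],b]))
w3=np.load('w3.npz');d=bot.snapshot('wrist')
A=wview(d,w3['p'],w3['r']);B=wview(d,[0.10571488,0.61712852,0.31242871],[-124.48083096,52.64194144,-166.77769399])
def tri(a,b):
    c1,r1=ray(A,a);c2,r2=ray(B,b);k=np.linalg.lstsq(np.c_[r1,-r2],c2-c1,rcond=None)[0]
    p,q=c1+k[0]*r1,c2+k[1]*r2;return ((p+q)/2).round(3),np.linalg.norm(p-q).round(4)
print(tri((192,263),(140,290)),tri((255,258),(205,282)),'elbow',tri((337,281),(288,305)))
```

```text
(array([0.342, 0.186, 0.523]), np.float64(0.0031)) (array([0.432, 0.242, 0.451]), np.float64(0.0037)) elbow (array([0.55 , 0.373, 0.407]), np.float64(0.0033))
```

View pics/w23.png

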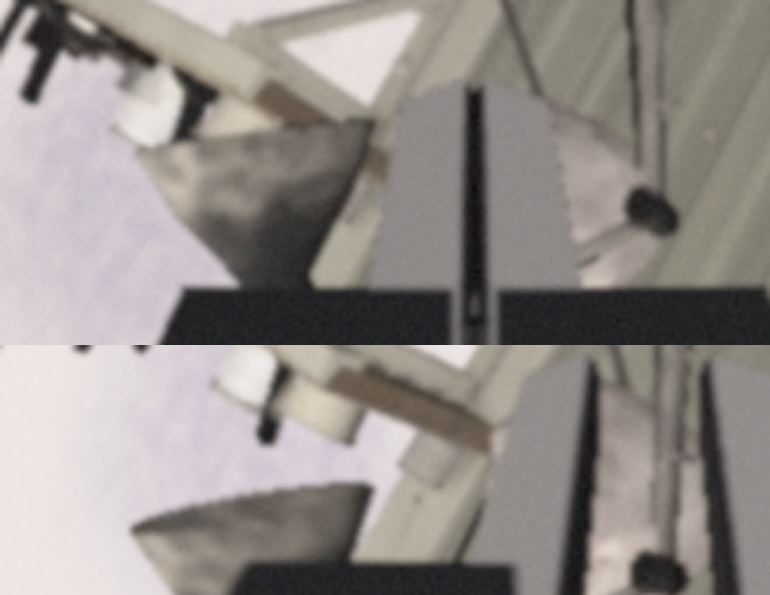

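```bash
cat >> h.py <<'E'
def plan(tp,trpy,n,cp=None,crpy=None):
    s=bot.read_state();cp=s['position'] if cp is None else cp;crpy=s['eef_rot'] if crpy is None else crpy
    R=Ro.from_euler('xyz',crpy,degrees=True);T=Ro.from_euler('xyz',trpy,degrees=True)
    rv=(R.inv()*T).as_rotvec()/n;st=(np.array(tp)-cp)/n
    print('step mm',np.linalg.norm(st)*1e3,'deg',np.degrees(np.linalg.norm(rv)),'turn',(rv/np.pi).round(4))
    for i in range(n):
        print(((R.inv().apply(st))/.2).round(3));R=R*Ro.from_rotvec(rv)
E
python3 - <<'E'
from h import *
plan([.10,.40,.70],[180,0,166],10)
E
```

```text
step mm 29.125136762721226 deg 6.2935708309952485 turn [-0.0198  0.0288 -0.002 ]
[-0.087 -0.116  0.015]
[-0.087 -0.117 -0.   ]
[-0.086 -0.117 -0.015]
[-0.083 -0.116 -0.03 ]
[-0.079 -0.114 -0.045]
[-0.073 -0.111 -0.059]
[-0.067 -0.108 -0.072]
[-0.059 -0.103 -0.084]
[-0.05  -0.098 -0.095]
[-0.041 -0.092 -0.105]
```

```bash
python3 -m inch '[[[-0.087,-0.116,0.015],[-0.02,0.029,-0.002]],[[-0.087,-0.117,0],[-0.02,0.029,-0.002]],[[-0.086,-0.117,-0.015],[-0.02,0.029,-0.002]],[[-0.083,-0.116,-0.03],[-0.02,0.029,-0.002]],[[-0.079,-0.114,-0.045],[-0.02,0.029,-0.002]]]'
python3 - <<'E'
from h import *
s=bot.read_state();print(s['q'].round(1),s['force'])
plan([.10,.40,.70],[180,0,166],5)
E
```

```text
time: 2.45
position: [0.0913, 0.4918, 0.5799]
eef_rot: [-160.8, 25.5, 168.8]
force: [1.1, 0.0, 0.3]
width: 0.0003
[ 79.5   4.8  65.7 -30.2 126.8  -9.6] [1.08542702 0.00201673 0.28845962]
step mm 30.28297967234152 deg 6.314823070309028 turn [-0.0203  0.0286 -0.0017]
[-0.075 -0.115 -0.063]
[-0.069 -0.111 -0.076]
[-0.061 -0.106 -0.089]
[-0.052 -0.101 -0.101]
[-0.042 -0.094 -0.111]
```

```bash
python3 -m inch '[[[-0.075,-0.115,-0.063],[-0.02,0.0285,-0.002]],[[-0.069,-0.111,-0.076],[-0.02,0.0285,-0.002]],[[-0.061,-0.106,-0.089],[-0.02,0.0285,-0.002]],[[-0.052,-0.101,-0.101],[-0.02,0.0285,-0.002]],[[-0.042,-0.094,-0.111],[-0.02,0.0285,-0.002]]]'
python3 - <<'E'
from h import *
s=bot.read_state();print(s['q'].round(1),s['position'],s['eef_rot'])
d=bot.snapshot('wrist');cv2.imwrite('pics/w4.png',d['image'][:,:,::-1])
d=wview(d,s['position'],s['eef_rot']);print(proj(d,[[.342,.186,.523],[.432,.242,.451],[.55,.373,.407]]).round())
E
```

```text
time: 2.95
position: [0.0992, 0.401, 0.7014]
eef_rot: [-179.7, 0.2, 166.2]
force: [0.8, 0.2, -0.1]
width: 0.0006
[ 60.4 -12.4  64.4  -0.3 128.2 -16. ] [0.09924367 0.40099186 0.70143868] [-1.79749110e+02  1.55374142e-01  1.66216902e+02]
[[180. 386.]
 [241. 388.]
 [327. 403.]]
```

View pics/w4.png

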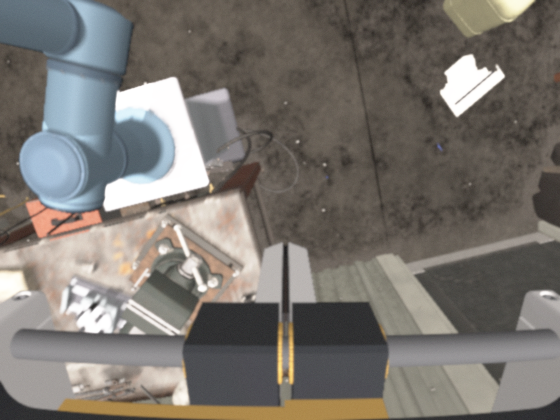

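```bash
python3 -m inch '[[[-0.235,-0.06,-0.02],[0,0,0.041]],[[-0.235,-0.06,-0.02],[0,0,0.041]],[[-0.235,-0.06,-0.02],[0,0,0.041]],[[-0.235,-0.03,-0.02],[0,0,0.041]]]'
python3 - <<'E'
from h import *
s=bot.read_state();p=s['position'];print(s['q'].round(1),p,s['eef_rot'],np.hypot(*p[:2]),np.degrees(np.arctan2(p[1],p[0])))
d=bot.snapshot('wrist');cv2.imwrite('pics/w5.png',d['image'][:,:,::-1])
d=wview(d,s['position'],s['eef_rot']);print(proj(d,[[.342,.186,.523],[.432,.242,.451],[.55,.373,.407]]).round())
E
```

```text
time: 3.4
position: [0.2528, 0.2843, 0.7175]
eef_rot: [-179.7, 0.7, 136.3]
force: [-0.1, 0.0, 1.0]
width: 0.0001
[ 31.7 -15.3  64.8  -0.9 130.6 -15.3] [0.25284841 0.28432249 0.71747994] [-179.70971086    0.66407896  136.34843561] 0.3804886283717755 48.3532580312659
[[278. 286.]
 [346. 277.]
 [444. 261.]]
```

View pics/w5.png

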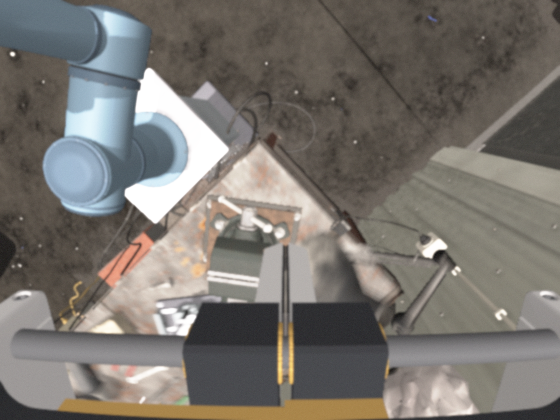

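Run:
```python
from h import *
s=bot.read_state();d=wview(bot.snapshot('wrist'),s['position'],s['eef_rot'])
for uv in((405,322),(320,245),(330,300)): print([onz(d,uv,z).round(3) for z in(.45,.5,.55,.6,.65)])
```

```text
[array([0.57, 0.25, 0.45]), array([0.528, 0.26 , 0.5  ]), array([0.486, 0.271, 0.55 ]), array([0.445, 0.281, 0.6  ]), array([0.403, 0.291, 0.65 ])]
[array([0.369, 0.243, 0.45 ]), array([0.35 , 0.254, 0.5  ]), array([0.33 , 0.265, 0.55 ]), array([0.311, 0.277, 0.6  ]), array([0.292, 0.288, 0.65 ])]
[array([0.45, 0.19, 0.45]), array([0.422, 0.207, 0.5  ]), array([0.393, 0.224, 0.55 ]), array([0.365, 0.241, 0.6  ]), array([0.337, 0.258, 0.65 ])]
```

```bash
python3 -m inch '[[[-0.242,-0.016,0],[0,0,0.041]],[[-0.242,-0.016,0],[0,0,0.041]],[[-0.242,-0.016,0],[0,0,0.041]],[[-0.242,-0.016,0],[0,0,0.041]],[[-0.242,-0.016,0],[0,0,0.041]]]' && python3 -m inch '[[[-0.242,-0.016,0],[0,0,0.041]],[[-0.242,-0.016,0],[0,0,0.041]]]'
python3 - <<'E'
from h import *
s=bot.read_state();p=s['position'];print(s['q'].round(1),s['force'],np.hypot(*p[:2]),np.degrees(np.arctan2(p[1],p[0])))
c=np.array([.452,-.2935]);X=np.array([np.cos(np.radians(-34.6)),np.sin(np.radians(-34.6))]);Y=np.array([-X[1],X[0]])
g=c-.062*X-.042*Y;print(g)
plan([g[0],g[1],.25],[180,0,55.4],11)
E
```

```text
time: 4.0
position: [0.3646, 0.0746, 0.7198]
eef_rot: [179.9, 0.8, 99.6]
force: [0.4, 0.7, 0.4]
width: 0.0005
time: 4.2
position: [0.3681, -0.0222, 0.7212]
eef_rot: [179.7, 0.8, 84.8]
force: [0.7, -0.8, 0.4]
width: 0.0004
[-20.7 -16.8  65.5  -0.9 130.8 -16.1] [ 0.70672972 -0.84941757  0.39304758] 0.3687791772393952 -3.4553386716453174
[ 0.37711611 -0.29286542]
step mm 49.40776135270465 deg 2.6765616725745875 turn [0.0003 0.0004 0.0149]
[-0.119  0.014  0.216]
[-0.119  0.02   0.216]
[-0.118  0.025  0.216]
[-0.117  0.031  0.216]
[-0.115  0.037  0.215]
[-0.114  0.042  0.215]
[-0.112  0.048  0.215]
[-0.11   0.053  0.215]
[-0.107  0.058  0.215]
[-0.105  0.063  0.215]
[-0.102  0.068  0.214]
```

```bash
python3 -m inch '[[[-0.119,0.014,0.216],[0,0,0.015]],[[-0.119,0.02,0.216],[0,0,0.015]],[[-0.118,0.025,0.216],[0,0,0.015]],[[-0.117,0.031,0.216],[0,0,0.015]],[[-0.115,0.037,0.216],[0,0,0.015]]]' && python3 -m inch '[[[-0.114,0.042,0.215],[0,0,0.015]],[[-0.112,0.048,0.215],[0,0,0.015]],[[-0.11,0.053,0.215],[0,0,0.015]],[[-0.107,0.058,0.215],[0,0,0.015]],[[-0.105,0.063,0.215],[0,0,0.015]]]'
python3 - <<'E'
from h import *
s=bot.read_state();p=s['position'];print(s['q'].round(1),s['force'])
d=bot.snapshot('wrist');cv2.imwrite('pics/w6.png',d['image'][:,:,::-1])
d=bot.snapshot('side');cv2.imwrite('pics/s6.png',d['image'][:,:,::-1])
g=[.377,-.293]
plan([g[0],g[1],.1],[180,0,55.4],5)
E
```

```text
time: 4.7
position: [0.3722, -0.1447, 0.5058]
eef_rot: [179.4, 0.8, 71.5]
force: [0.9, -0.2, 0.9]
width: 0.0003
time: 5.2
position: [0.3769, -0.2699, 0.2928]
eef_rot: [179.3, 0.7, 58.0]
force: [0.7, -0.1, 1.4]
width: 0.0003
[-49.4 -16.2 110.   -0.4  85.3 -17.3] [ 0.74702744 -0.07778761  1.37844846]
step mm 37.83811756528504 deg 0.5125564915380669 turn [-0.      0.0005  0.0028]
[-0.018  0.015  0.188]
[-0.018  0.015  0.188]
[-0.019  0.016  0.188]
[-0.019  0.016  0.188]
[-0.019  0.016  0.188]
```

View pics/w6.png

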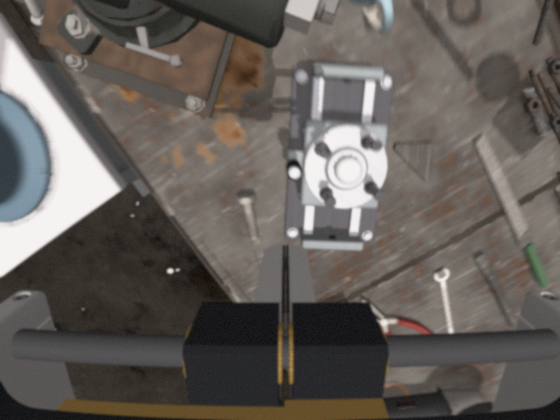

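View pics/s6.png

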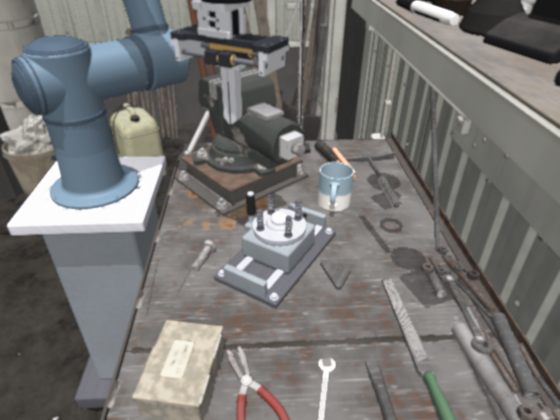

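Run:
```python
from h import *
s=bot.read_state();d=wview(bot.snapshot('wrist'),s['position'],s['eef_rot'])
print(onz(d,(348,166),.103).round(4),onz(d,(294,172),.13).round(4),[onz(d,p,.125).round(4) for p in((322,148),(370,142),(374,189),(326,196))])
```

```text
[ 0.4486 -0.2824  0.103 ] [ 0.3949 -0.2513  0.13  ] [array([ 0.4328, -0.246 ,  0.125 ]), array([ 0.479 , -0.2672,  0.125 ]), array([ 0.4589, -0.3143,  0.125 ]), array([ 0.4103, -0.2932,  0.125 ])]
```

Run:
```python
from h import *
s=bot.read_state();print(s['position'],s['eef_rot'],s['time'])
d=wview(bot.snapshot('wrist'),[.3769,-.2699,.2928],[179.3,.7,58])
print(onz(d,(348,166),.103).round(4),onz(d,(294,172),.13).round(4),[onz(d,p,.125).round(4) for p in((322,148),(370,142),(374,189),(326,196))])
plan([.377,-.293,.1],[180,0,55.4],5)
```

```text
[ 0.37578043 -0.26839132  0.29149356] [179.72281927   0.53053089  58.01735629] 5.35
[ 0.4531 -0.2873  0.103 ] [ 0.3982 -0.2555  0.13  ] [array([ 0.4368, -0.2501,  0.125 ]), array([ 0.4838, -0.2717,  0.125 ]), array([ 0.4635, -0.3198,  0.125 ]), array([ 0.414 , -0.2982,  0.125 ])]
step mm 39.16149312438814 deg 0.5604203489205368 turn [0.0006 0.0007 0.003 ]
[-0.018  0.011  0.195]
[-0.019  0.012  0.195]
[-0.019  0.012  0.195]
[-0.019  0.013  0.194]
[-0.02   0.013  0.194]
```

```bash
python3 -m inch '[[[-0.018,0.011,0.2],[0.001,0.001,0.003]],[[-0.019,0.012,0.2],[0.001,0.001,0.003]],[[-0.019,0.012,0.2],[0.001,0.001,0.003]],[[-0.019,0.012,0.19],[0.001,0.001,0.003]],[[-0.02,0.012,0.15],[0,0,0.003]]]'  && python3 -m inch '[[[0,0,0],[0,0,0]]]'
python3 - <<'E'
from h import *
d=bot.snapshot('side');cv2.imwrite('pics/s7.png',cv2.resize(d['image'][130:310,150:370,::-1],None,fx=3,fy=3,interpolation=cv2.INTER_CUBIC))
s=bot.read_state();print(s['position'],s['eef_rot'],s['force'])
c=np.array([.452,-.2935]);X=np.array([np.cos(np.radians(-34.6)),np.sin(np.radians(-34.6))]);Y=np.array([-X[1],X[0]])
p=s['position'][:2]-c;print('base xy',p@X,p@Y)
print('dir +X tool',totool([X[0],X[1],0]).round(3),'+Y',totool([Y[0],Y[1],0]).round(3))
E
```

```text
time: 5.9
position: [0.3779, -0.2934, 0.1073]
eef_rot: [179.9, -0.0, 55.4]
force: [0.5, 0.6, -0.0]
width: 0.0004
time: 6.0
position: [0.376, -0.2914, 0.1049]
eef_rot: [-179.7, -0.1, 55.4]
force: [-0.6, -0.1, -0.5]
width: 0.0004
[ 0.37701939 -0.29257466  0.10718465] [-1.79868138e+02 -8.65118842e-02  5.54245860e+01] [ 0.49744499 -0.34706869  0.29231161]
base xy -0.06224471541026459 -0.04181559492610261
dir +X tool [-0.     1.    -0.002] +Y [1.    0.    0.002]
```

View pics/s7.png

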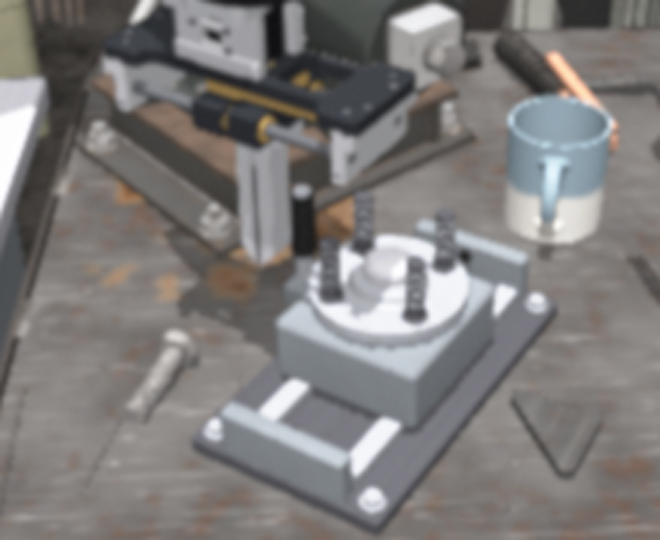

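```bash
python3 -m inch '[[[0,0.05,0.04],[0,0,0]],[[0,0.07,0],[0,0,0]],[[0,0.1,0],[0,0,0]],[[0,0.125,0],[0,0,0]],[[0,0.125,0],[0,0,0]]]' && python3 -m inch '[[[-0.04,0.14,0],[0,0,0]],[[-0.06,0.1,-0.15],[0,0,0]]]'
python3 - <<'E'
from h import *
print(bot.read_state()['position'],bot.read_state()['force'])
for i in range(4):
    d=bot.snapshot('side');cv2.imwrite(f'pics/r{i}.png',d['image'][:,:,::-1])
ims=[cv2.resize(cv2.imread(f'pics/r{i}.png')[175:290,215:350],None,fx=2.6,fy=2.6,interpolation=cv2.INTER_CUBIC) for i in range(4)]
cv2.imwrite('pics/rr.png',np.vstack([np.hstack(ims[:2]),np.hstack(ims[2:])]))
E
```

```text
time: 6.55
position: [0.4564, -0.3479, 0.1021]
eef_rot: [179.8, -0.0, 55.4]
force: [-0.0, 0.3, -0.3]
width: 0.0004
time: 6.75
position: [0.4829, -0.3894, 0.1282]
eef_rot: [-179.7, -0.1, 55.5]
force: [0.2, -0.1, -0.9]
width: 0.0003
[ 0.48289164 -0.38938846  0.12817299] [ 0.18463588 -0.05103954 -0.86525493]
```

View pics/rr.png

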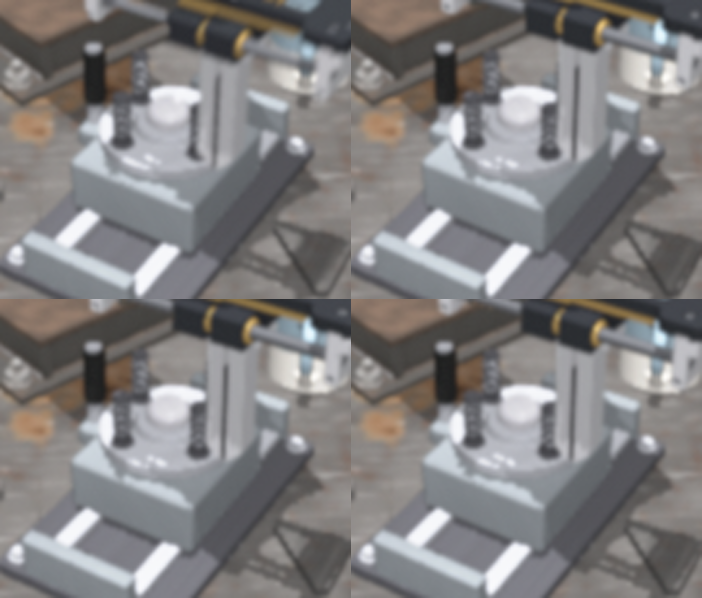

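```bash
python3 -m inch '[[[-0.05,0.05,-0.1],[0,0,0]],[[0,0,0],[0,0,0]]]'
python3 - <<'E'
from h import *
s=bot.snapshot('side');t=bot.snapshot('top')
cv2.imwrite('pics/s8.png',cv2.resize(s['image'][180:310,205:350,::-1],None,fx=4.5,fy=4.5,interpolation=cv2.INTER_CUBIC))
cv2.imwrite('pics/t8.png',cv2.resize(t['image'][130:270,210:370,::-1],None,fx=4.2,fy=4.2,interpolation=cv2.INTER_CUBIC))
E
```

```text
time: 7.15
position: [0.4849, -0.4047, 0.1498]
eef_rot: [179.9, -0.0, 55.3]
force: [0.0, 0.0, 0.6]
width: 0.0005
```

View pics/s8.png

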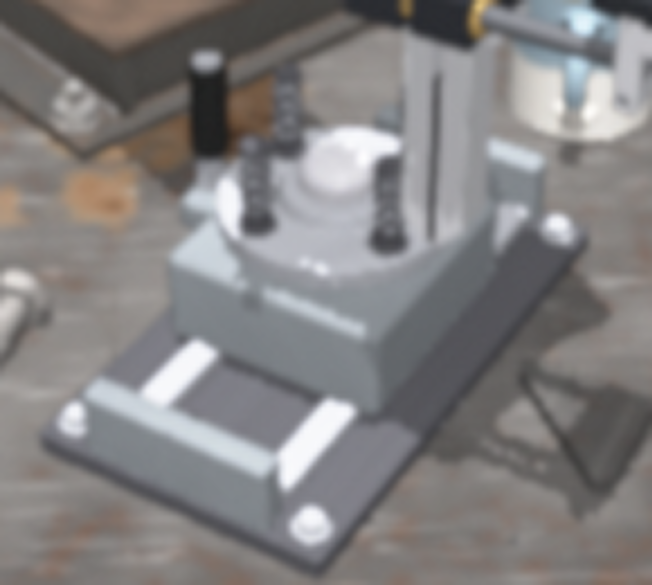

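View pics/t8.png

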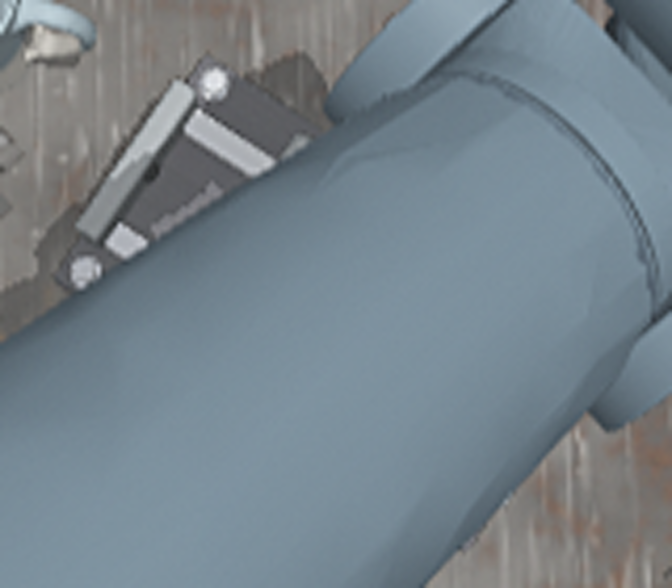

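The hub has turned by about 96° and then shows no motion in four frames, from 0.2 s after release. That suggests it binds. I'll repeat the push once, with force readings and frames straight after release, to rule out the finger having stopped it.

```bash
python3 -m inch '[[[0.03,-0.19,0],[0,0,0]],[[0.03,-0.19,0],[0,0,0]],[[0.04,-0.19,0],[0,0,0]],[[0.05,-0.19,0],[0,0,0]],[[0,0,0],[0,0,0]]]'
python3 - <<'E'
from h import *
s=bot.read_state()
c=np.array([.452,-.2935]);X=np.array([np.cos(np.radians(-34.6)),np.sin(np.radians(-34.6))]);Y=np.array([-X[1],X[0]])
p=s['position'][:2]-c;print('base xy',p@X,p@Y,s['position'][2])
E
```

```text
time: 7.75
position: [0.3726, -0.2874, 0.1445]
eef_rot: [-179.4, -0.2, 55.4]
force: [0.9, -0.4, 1.2]
width: 0.0004
base xy -0.0688069928591683 -0.04002161112398822 0.14454140397865958
```

```bash
python3 -m inch '[[[0,0,0.12],[0,0,0]],[[0,0,0.11],[0,0,0]],[[0,0.05,0],[0,0,0]],[[0,0.07,0],[0,0,0]],[[0,0.1,0],[0,0,0]]]' && python3 -m inch '[[[0,0.12,0],[0,0,0]]]' && python3 -m inch '[[[0,0.12,0],[0,0,0]]]' && python3 -m inch '[[[-0.08,0.05,-0.2],[0,0,0]]]'
python3 - <<'E'
from h import *
print(bot.read_state()['position'],bot.read_state()['force'])
for i in range(6):
    d=bot.snapshot('side');cv2.imwrite(f'pics/q{i}.png',d['image'][:,:,::-1])
ims=[cv2.resize(cv2.imread(f'pics/q{i}.png')[185:280,225:345],None,fx=2.2,fy=2.9,interpolation=cv2.INTER_CUBIC) for i in (0,1,2,3,4,5)]
cv2.imwrite('pics/qq.png',np.vstack([np.hstack(ims[:3]),np.hstack(ims[3:])]))
E
```

```text
time: 8.25
position: [0.412, -0.3177, 0.1014]
eef_rot: [-179.6, -0.0, 55.4]
force: [-2.8, -0.8, -0.1]
width: 0.0004
time: 8.35
position: [0.4326, -0.3313, 0.1014]
eef_rot: [-179.7, -0.1, 55.3]
force: [0.1, 0.2, 0.7]
width: 0.0004
time: 8.45
position: [0.4532, -0.3458, 0.1017]
eef_rot: [-179.8, -0.1, 55.3]
force: [0.8, -0.3, 0.8]
width: 0.0003
time: 8.55
position: [0.4506, -0.3614, 0.1363]
eef_rot: [-179.2, -0.3, 55.4]
force: [-0.3, -0.6, -0.4]
width: 0.0003
[ 0.45064286 -0.36137072  0.13625992] [-0.31362142 -0.59930282 -0.3586396 ]
```

View pics/qq.png

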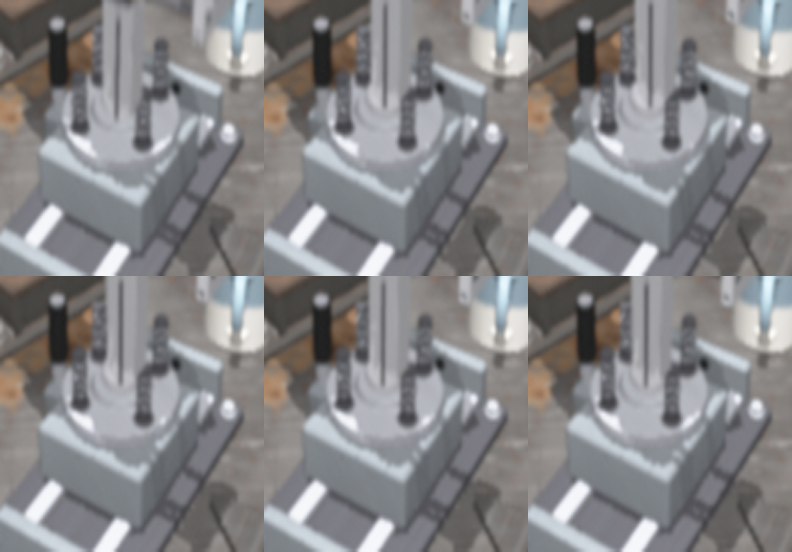

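Both pushes gave the same result. The steady push force was about 3 N at the stud, and the studs stood still in every frame from about 0.1 s after release, with the finger clear of them. The hub binds, so the carriage goes to the right end.

```bash
python3 -m inch '[[[0,0,-0.15],[0,0,0]],[[0.148,-0.182,0],[0,0,0]],[[0.148,-0.182,0],[0,0,0]],[[0.148,-0.182,0],[0,0,0]],[[0,0,0],[0,0,0]]]'
python3 - <<'E'
from h import *
s=bot.read_state()
c=np.array([.452,-.2935]);X=np.array([np.cos(np.radians(-34.6)),np.sin(np.radians(-34.6))]);Y=np.array([-X[1],X[0]])
p=s['position'][:2]-c;print('base xy',p@X,p@Y,s['position'][2])
d=bot.snapshot('wrist');cv2.imwrite('pics/w9.png',d['image'][:,:,::-1])
d=bot.snapshot('side');cv2.imwrite('pics/s9.png',cv2.resize(d['image'][130:310,150:370,::-1],None,fx=3,fy=3,interpolation=cv2.INTER_CUBIC))
E
```

```text
time: 9.35
position: [0.4092, -0.2234, 0.1694]
eef_rot: [-179.5, -0.2, 55.5]
force: [-0.0, 0.6, -0.3]
width: 0.0004
base xy -0.07501127408415117 0.03337191200766742 0.1693660889464762
```

View pics/w9.png

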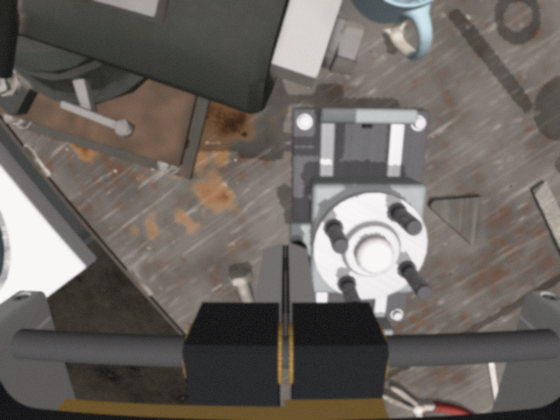

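View pics/s9.png

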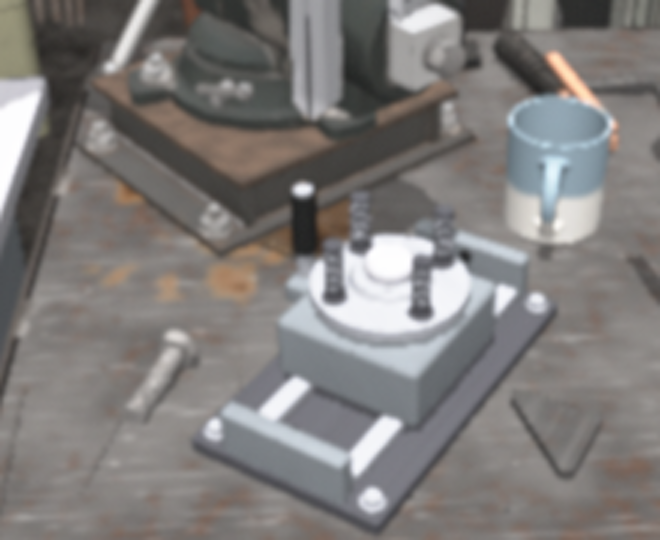

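Run:
```python
from h import *
s=bot.read_state();d=wview(bot.snapshot('wrist'),s['position'],s['eef_rot'])
print(s['position'],proj(d,[[.398,-.2563,.13],[.398,-.2563,.08],s['position'],[.452,-.2935,.103]]).round())
print(onz(d,(375,253),.103).round(4))
```

```text
[ 0.41118551 -0.2276887   0.17109813] [[294. 273.]
 [293. 247.]
 [287. 258.]
 [371. 258.]]
[ 0.457  -0.2917  0.103 ]
```

```bash
python3 -m inch '[[[0,0,0.18],[0,0,0]],[[0,0,0.17],[0,0,0]],[[0,0,0],[0,0,0]],[[-0.04,0,0],[0,0,0]],[[-0.04,0,0],[0,0,0]]]' && python3 -m inch '[[[-0.04,0,0],[0,0,0]],[[-0.04,0,0],[0,0,0]],[[-0.04,0,0],[0,0,0]]]'
python3 - <<'E'
from h import *
s=bot.read_state()
c=np.array([.452,-.2935]);X=np.array([np.cos(np.radians(-34.6)),np.sin(np.radians(-34.6))]);Y=np.array([-X[1],X[0]])
p=s['position'][:2]-c;print('base xy',p@X,p@Y,s['position'][2],'F',s['force'][:2]@X,s['force'][:2]@Y)
d=bot.snapshot('side');cv2.imwrite('pics/s10.png',cv2.resize(d['image'][130:310,150:370,::-1],None,fx=3,fy=3,interpolation=cv2.INTER_CUBIC))
E
```

```text
time: 10.0
position: [0.4037, -0.2412, 0.1024]
eef_rot: [-179.8, -0.4, 55.2]
force: [7.8, 7.6, -6.9]
width: 0.0
time: 10.3
position: [0.3899, -0.2611, 0.1025]
eef_rot: [-179.9, -0.4, 55.2]
force: [6.9, 6.0, -6.9]
width: 0.0004
base xy -0.06952922870055955 -0.008580209689631912 0.1025050707715714 F 2.262868080379731 8.847252538062166
```

View pics/s10.png

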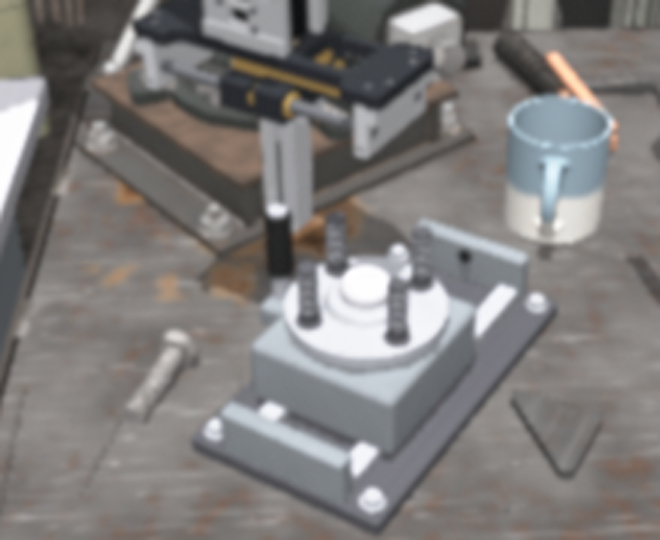

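```bash
cat > st.py <<'E'
from h import *
s=bot.read_state()
c=np.array([.452,-.2935]);X=np.array([np.cos(np.radians(-34.6)),np.sin(np.radians(-34.6))]);Y=np.array([-X[1],X[0]])
p=s['position'][:2]-c;print('base xy',(p@X).round(4),(p@Y).round(4),s['position'][2].round(3),'F',s['force'][:2]@X,s['force'][:2]@Y,s['time'])
E
python3 -m inch '[[[-0.04,0,0],[0,0,0]],[[-0.04,0,0],[0,0,0]],[[-0.03,0,0],[0,0,0]]]' >/dev/null; python3 st.py; python3 -m inch '[[[-0.02,0,0],[0,0,0]],[[-0.015,0,0],[0,0,0]]]'>/dev/null; python3 st.py
```

```text
base xy -0.0692 -0.0311 0.103 F 1.3335178995292705 8.833683964616876 10.65
base xy -0.0692 -0.0353 0.103 F 2.6671918104467376 25.664510762113682 10.85
```

```bash
python3 -m inch '[[[-0.005,0,0],[0,0,0]],[[0,0,0],[0,0,0]]]'; python3 st.py; python3 -m inch '[[[0.06,0,0],[0,0,0]],[[0.1,0,0],[0,0,0]],[[0.1,0,-0.15],[0,0,0]],[[0,0,-0.25],[0,0,0]],[[0,0,-0.1],[0,0,0]]]'; python3 st.py
python3 - <<'E'
from h import *
d=bot.snapshot('side');cv2.imwrite('pics/s11.png',cv2.resize(d['image'][130:310,150:370,::-1],None,fx=3,fy=3,interpolation=cv2.INTER_CUBIC))
s=bot.read_state();d=bot.snapshot('wrist');cv2.imwrite('pics/w11.png',d['image'][:,:,::-1])
E
```

```text
time: 11.05
position: [0.375, -0.2831, 0.1032]
eef_rot: [-179.9, -0.8, 55.2]
force: [14.4, 17.7, 0.7]
width: 0.0005
base xy -0.0692 -0.0352 0.103 F 1.864303435250768 22.742241413806447 11.05
time: 11.55
position: [0.4036, -0.2462, 0.2086]
eef_rot: [179.6, 0.1, 55.4]
force: [0.0, -1.6, 0.0]
width: 0.0003
base xy -0.0667 0.0115 0.209 F 0.911867124384719 -1.2723352229047102 11.55
```

View pics/s11.png

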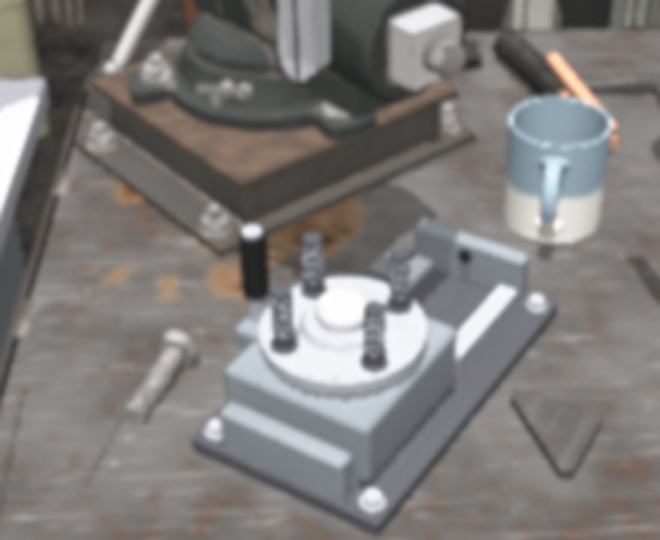

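View pics/w11.png

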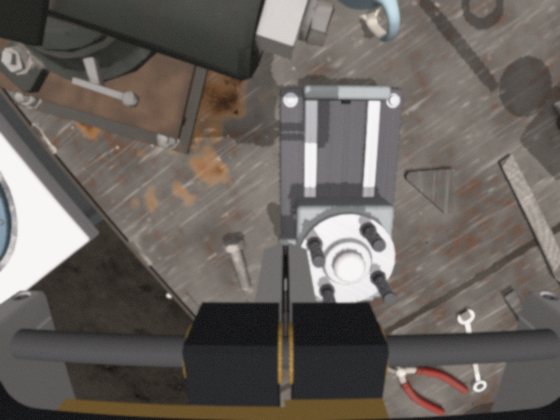

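Run:
```python
from h import *
s=bot.snapshot('side')
Y=np.array([.568,.823])
f=lambda u,v:((u+.5)/3-.5+150,(v+.5)/3-.5+130)
a=onz(s,f(303,186),.13);b=onz(s,f(253,231),.13);print('post travel',(b-a)[:2]@Y,b)
print(bot.read_state()['force'],bot.read_state()['time'])
bot.hand_in()
```

```text
post travel -0.05877668526009833 [ 0.36864114 -0.30099781  0.13      ]
[ 0.45728859  0.21660823 -0.56420354] 11.7
the job is handed in; nothing more can be done
```

The hub binds, so I pushed its carriage by the upright post to the right end of the slide and handed the job in at 11.7 s.

- **Spin test:** I pushed a stud sideways twice with the shut fingers. The push force reached about 3 N. In every frame from 0.1–0.2 s after I let go, the studs stood still with the fingers clear of them. I ran the second push to make sure the finger had not stopped the hub.
- **Carriage:** The push took about 9 N while it moved. The force then rose to 23–26 N and the carriage stopped moving, so it was against the end.
- **Last checks:** The final side picture shows the carriage against the right stop block, with the gripper clear above it and almost no force on the tool. The mug, plate and bolt look unmoved.
- **Disagreements:** The camera estimate of the post's travel was 59 mm, while about 53 mm was expected. The gap is plausible from the carriage's unknown start offset and pixel error. One wrist-camera reading taken while the arm was still moving differed by about 5 mm from the fixed cameras, so I used the fixed cameras.

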